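# Roll a roller under the comparator plunger with a push block

## Task

Set up the small steel roller for measuring on the bench comparator: pick up the push block and use its nose, without bumping the gauge, to roll the roller gently along the track and under the spring plunger until it is fully home and square against the back stop. Then stand the push block back on its rubber mat and leave the roller at rest under the plunger. Do not touch the roller with the gripper, do not lift or shove it hard, and leave everything else on the bench where it is.

Things in the scene. Friction and masses are not known exactly. Their poses are not given: they have to be found in the camera images.
- comparator: fixed bench comparator: grey base 300 x 124 mm (x = -170 to +130 mm) with a ground steel track on it and a column at x = 98. Origin at bench level straight below the plunger's axis; x along the track, the way the roller must go; z up. Track: flat, level, top at z = 40, x = -165 to +70, 44 mm wide between two guide strips 6 mm thick with tops at z = 48
- gauge_head (a point): middle of the lower front edge of the gauge head that overhangs the track (x = -50, z = 120 mm from the comparator's origin; same axes). The head is a box 80 mm long (x = -50 to +30), 68 mm wide, z = 120 to 198; an upright gripper does not fit beside it. Behind it an arm and a round column 32 mm thick, 250 mm tall
- plunger (a joint): lift in m of the spring plunger below the head: 0 when free, 0.0015 when on the roller's crown, 0.010 at most. Its steel foot (22 mm across, the middle 10 mm flat, sloping up 15 degrees outside that) hangs 28.5 mm above the track on the comparator's z axis. Its spring presses down with under 1 N; the roller wedges in below it under a push of up to about 6 N
- stop_seat (a point): point on the track (x = 15, z = 40 mm from the comparator's origin; same axes) near which the back stop is clamped: a plain steel block standing on the track past the plunger, 36 mm wide, 26 mm high. Its flat front face lies anywhere from 4 mm before to 4 mm beyond this point: it differs every time and is not measured, find it by touch
- roller: the small steel roller to be measured, 30 mm diameter, 40 mm long, about 0.22 kg, lying across the track before the plunger. Origin at its centre (15 mm above the track); its y axis is the roller's axis, its x and z axes turn as it rolls. It soon stops when it is no longer pushed
- pusher: push block, about 0.14 kg, standing free on its mat: white nylon shoe 60 mm long (x = -30 to +30), 32 mm wide, 12 mm high, with an upright nose at the front, 12 mm thick and 22 mm high, whose flat front face at x = +30 is the pushing face, and a sloping handle. Origin at centre of its flat underside, x forward, z up
- pusher_grip (a point): point on the axis of the push block's handle, 68 mm up it (x = -29, z = 66 mm from the block's origin; same axes). Handle: wood, flat sides 18 mm apart (along y), 16 mm deep, leaning back 35 degrees from vertical (up and to -x), from x = 10, z = 10, 95 mm long. Grip it across y, fingers along the handle
- mat: fixed black rubber mat, 150 x 100 mm, 3 mm thick, where the push block stands; origin at centre of its underside
- stack_tall: stack of five turned aluminium rings, 90 mm across, 90 mm tall; origin at centre of underside
- stack_low: stack of two turned aluminium rings, 110 mm across, 40 mm tall; origin at centre of underside
- vblock: steel V-block, 50 x 56 mm, 41 mm tall, holding the big roller; origin at centre of underside, V along its x axis
- big_roller: spare steel roller, 40 mm diameter, 60 mm long, lying in the V-block (not the one to measure); origin at its centre
- plug_gauge: double-ended plug gauge with hexagonal handle lying on the bench, 116 x 18 mm, 18 mm tall; origin under its middle, length along its x axis
- micrometer: outside micrometer lying flat, about 145 x 45 mm, 18 mm tall; origin under the middle of its jaws, spindle along its x axis
- key_cup: clear cup of hex keys, 72 mm across, keys up to 165 mm tall; origin at centre of underside
- gauge_case: closed wooden gauge-block case, 110 x 170 mm, 32 mm tall; origin at centre of underside
Mind the look-alikes: they are no part of the job. Leave any orange or red look-alike of the pusher alone.

How it is judged:
On the way:
1. the push block has brought the roller home against the back stop, under the raised plunger, its nose still within 10 mm of it (horizontal distance between roller and stop_c0 below 0.0215 m and value of joint plunger above 0.0011 m and z of roller in the frame of comparator below 0.058 m and angle between the y axis of roller and the y axis of comparator, either way round below 0.1 rad and horizontal distance between pusher and roller below 0.055 m), for 0.1 s.
At the end, for the whole second after the job is handed in: the roller lies at rest on the track against the back stop (gap under 1.5 mm, square within about 6 degrees) with the plunger raised at least 1.1 mm on its crown; the push block stands upright and still on its mat (the middle of its underside on the mat, within 3 mm of the mat's height) (horizontal distance between roller and stop_c0 below 0.0215 m and value of joint plunger above 0.0011 m and z of roller in the frame of comparator below 0.058 m and angle between the y axis of roller and the y axis of comparator, either way round below 0.1 rad and linear speed of each of roller, pusher below 0.01 m/s and angle between pusher's own z axis and vertical below 0.1 rad and z of pusher in the frame of mat below 0.006 m and x of pusher in the frame of mat between -0.075 and 0.075 m and y of pusher in the frame of mat between -0.05 and 0.05 m); the robot touches nothing.
It fails at once if the gripper or arm touches the roller (contact force between any of the fingers, the arm and roller above 0.5 N).
It fails at once if the roller is shoved hard (over 20 N) or shot along (over 0.15 m/s) (contact force between pusher and roller above 20 N or linear speed of roller above 0.15 m/s).
It fails at once if the roller is lifted off the track (z of roller in the frame of comparator above 0.062 m).
It fails at once if the comparator is bumped: arm or gripper over 5 N, push block over 20 N (contact force between any of the fingers, the arm and comparator above 5 N or contact force between pusher and comparator above 20 N).
It fails at once if something else on the bench is moved by more than 15 mm (distance of any of stack_tall, stack_low, vblock, big_roller, plug_gauge, micrometer, key_cup, gauge_case from where it was at the start of the episode above 0.015 m).
It also fails if it takes over 64 s, if anything falls off the work surface, if the arm or the gripper's body presses on something with over 40 N, if the wrist force passes 120 N, or if a joint passes its speed limit or range.

## Robot

A 6-joint arm with a two-finger parallel gripper is mounted at the origin on the work surface. World frame = base frame: x ahead of the robot, y to its left, z up, the work surface at z = 0. Lengths are in m, angles in rad, forces in N, time in s.
With the tool pointing down it reaches from about 0.25 to 0.725 m from the base axis. Payload 4 kg.
Tool frame: the origin (TCP) lies on the centre line of the jaws, within the pads' length; the fingertips stand ahead of it and the grasp point (between the pads) lies 11 mm behind it (bot.tip_extent is the z of the fingertips in the tool frame, in m); z points along the fingers, y is the direction in which the jaws open and shut (so a half turn about z gives the same grasp; the last joint's range is limited). The gripper opens to 85 mm and grips with 20 to 120 N. Pads are 22 mm wide; open, the fingers measure 114 mm over their backs; the gripper's body (76 mm by 85 mm) begins 54 mm behind the grasp point. The pads swing forward as they close: fully open they stand 13 mm farther back than shut.
Start: joints at [1.22, 0.241, 0.005, 1.335, 0, 1.571], TCP at [0.172, 0.47, 0.207] pointing down, gripper open.
Joint ranges: [-2.72, 2.72], [-1.05, 1.87], [-1.09, 1.28], [-1.99, 2.15], [-1.42, 1.44], [-3.14, 3.14]. Speed limits (rad/s): [2.79, 2.79, 3.14, 3.14, 3.14, 3.14].

## Interface

Orientations are given as a unit quaternion [x, y, z, w].
In Python, from workcell import bot gives the robot as it stands.
- The arm moves only by the shell command python3 -m jog 'ROWS'. ROWS is JSON, a list that holds one entry, the list of rows, each a list of 7 numbers: the shift along the world's x, y, z in m, then the turn, a rotation vector about the world's x, y, z in degrees, then the closure in counts, from 0 (fully open) to 255 (shut). In form: [[[tx, ty, tz, ax, ay, az, fingers], ...]]. A call has 1 to 10 rows; each row is the pose to reach, as a shift and turn from the pose commanded when the call began; what a row does not reach only later rows make up. A row lasts 1/12 s, in which the tool goes at most 41.7 mm and 7.16 degrees, less where a joint would pass 70% of its speed; a pose out of reach is approached as far as the arm can. A call with a gripper value outside its range is refused whole. The fingers move at their own pace and stop on an object; the grip force is fixed at half the most. Time passes only in rows, so rows that repeat a pose let the fingers close. It gives the time, the measured TCP pose, the force and the opening at its end, in the units of the state.
- bot.get_obs(): the state, without advancing time (a new reading comes with each control period).
- bot.camera(name): name is "side" or "top" or "wrist"; returns the picture (480x640x3 uint8, blue, green, red); there is no depth.
- bot.camera_model(name): a dict with "K" (3x3 intrinsics, pixels), "T" (4x4, takes a point from camera to world coordinates). Camera axes: x right, y down, z forward; pixel columns grow to the right and rows downward; lengths in m; the calibration is good to about 2 mm. The wrist camera is an equidistant fisheye: a pixel r from the principal point sees the ray r / f radians off the axis. A picture is of the moment at which its call begins: read the wrist's pose just before it. camera_model takes no time and is no camera call; for the wrist camera it gives the pose at the moment of the call.
- bot.job_done(): hands the job in, once; it reports no verdict.
The state is a dict: "clock": time; "joint_pos": joint angles; "joint_vel": joint speeds; "tau": joint torques, N m; "eef_pos": TCP position; "tool_rot": TCP orientation; "ft_force": force on the tool from outside, world axes, zero at the start; "ft_torque": the same for the moment, N m; "grip_width": finger opening in m.
Only numpy, scipy, OpenCV 4.12 (cv2) and the standard library are available. Lean on these libraries where they do the work, as an engineer would, in place of code of your own. Each camera call takes 0.05 s, during which the arm holds its last target. There are 200 camera calls.

## Working session

There is one attempt and no reset: what is moved stays moved. The work goes in short steps, Python scripts to look and compute and a shell command to move; the robot and the scene stay as the last step left them, time stands still between calls to the robot, and variables do not carry over. Pictures are saved under pics/ and viewed, about 8 in all and at most 12, crops included, and the job is handed in when it is done.

```bash
mkdir -p pics; ls; python3 - <<'E'
from workcell import bot
import cv2, numpy as np
o=bot.get_obs(); print(o['clock'],o['eef_pos'],o['tool_rot'],o['ft_force'],o['grip_width'],bot.tip_extent)
for n in ['top','side']:
    im=bot.camera(n); cv2.imwrite(f'pics/{n}0.png',im); m=bot.camera_model(n); print(n,np.round(m['K'],1).tolist(),np.round(m['T'],4).tolist())
E
```

```text
pics
0.0 [0.17156505 0.46890497 0.20649876] [ 1.74486465e-01  9.84658996e-01 -1.04854024e-03 -1.90398163e-04] [ 0.80868128 -0.07353311 -0.44934523] 0.08520675060319824 0.008
top [[452.1, 0.0, 324.9], [0.0, 452.1, 233.4], [0.0, 0.0, 1.0]] [[-0.001, -0.9978, 0.0661, 0.4844], [-1.0, 0.001, -0.0008, 0.0193], [0.0007, -0.0661, -0.9978, 1.1936], [0.0, 0.0, 0.0, 1.0]]
side [[439.1, 0.0, 317.4], [0.0, 439.1, 243.0], [0.0, 0.0, 1.0]] [[0.8101, -0.4329, 0.3954, 0.1982], [-0.5862, -0.5878, 0.5575, -0.4617], [-0.0089, -0.6834, -0.7299, 0.717], [0.0, 0.0, 0.0, 1.0]]
```

View pics/top0.png

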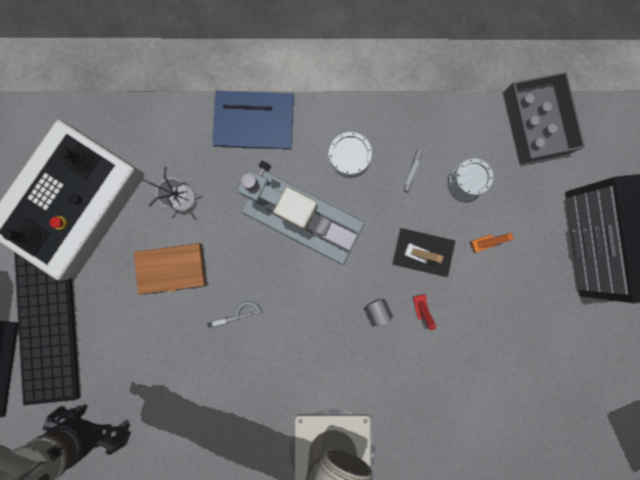

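View pics/side0.png

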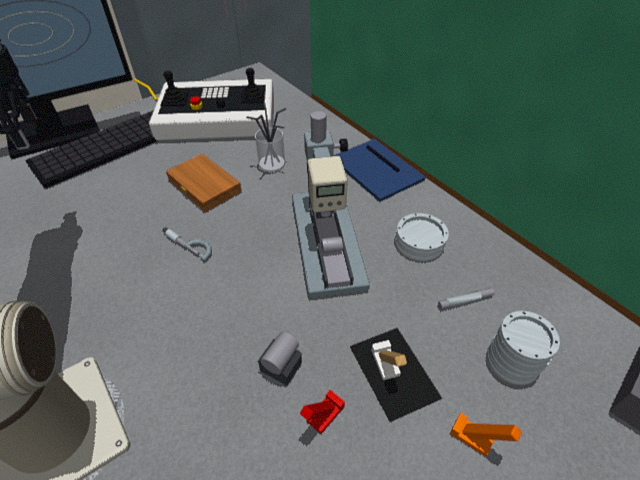

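```bash
python3 -m jog '[[[0.016,-0.036,0.015,0,0,-5,0],[0.032,-0.07,0.03,0,0,-10,0],[0.048,-0.105,0.045,0,0,-15,0],[0.064,-0.14,0.06,0,0,-20,0],[0.08,-0.175,0.07,0,0,-25,0],[0.095,-0.21,0.08,0,0,-30,0],[0.11,-0.245,0.09,0,0,-35,0],[0.125,-0.28,0.1,0,0,-40,0],[0.14,-0.315,0.11,0,0,-45,0],[0.155,-0.35,0.12,0,0,-50,0]]]'; python3 -m jog '[[[0.015,-0.035,0.01,0,0,-5,0],[0.03,-0.07,0.02,0,0,-10,0],[0.045,-0.105,0.03,0,0,-16,0],[0.06,-0.14,0.03,0,0,-22,0],[0.075,-0.175,0.03,0,0,-28,0],[0.09,-0.2,0.03,0,0,-32,0],[0.09,-0.2,0.03,0,0,-32,0],[0.09,-0.2,0.03,0,0,-32,0]]]'
cat > h.py <<'E'
from workcell import bot
import cv2, numpy as np
def ray(n,px,m):
    K,T=np.array(m['K']),np.array(m['T']); u=np.array([(px[0]-K[0,2])/K[0,0],(px[1]-K[1,2])/K[1,1]])
    if n=='wrist':
        r=np.linalg.norm(u); d=np.array([*(u*(np.sin(r)/r if r>1e-9 else 1)),np.cos(r)])
    else: d=np.array([*u,1])
    return T[:3,3],T[:3,:3]@d
def onz(n,px,z,m):
    o,d=ray(n,px,m); return o+d*(z-o[2])/d[2]
def tri(rs):
    A=sum(np.eye(3)-np.outer(d,d)/(d@d) for o,d in rs); b=sum((np.eye(3)-np.outer(d,d)/(d@d))@o for o,d in rs)
    return np.linalg.solve(A,b)
def snap(n,f):
    m=bot.camera_model(n); im=bot.camera(n); cv2.imwrite(f'pics/{f}.png',im); np.savez(f'pics/{f}.npz',K=m['K'],T=m['T']); return im,m
E
python3 - <<'E'
from h import *
snap('wrist','w1'); o=bot.get_obs(); print(o['clock'],o['eef_pos'],o['tool_rot'],o['joint_pos'])
print(np.round(np.load('pics/w1.npz')['K'],1),np.load('pics/w1.npz')['T'])
E
```

```text
clock: 0.93
eef_pos: [0.3268, 0.1177, 0.3278]
tool_rot: [0.576, 0.818, 0.0, 0.0]
ft_force: [1.2, 0.7, -0.3]
grip_width: 0.0853
clock: 1.6
eef_pos: [0.4168, -0.0816, 0.3563]
tool_rot: [0.779, 0.628, -0.001, -0.001]
ft_force: [-0.2, 0.1, 0.3]
grip_width: 0.0859
1.65 [ 0.41643298 -0.08061268  0.35671313] [ 7.77916115e-01  6.28367171e-01 -5.46075581e-04 -9.58237932e-04] [-1.91521886e-01  7.54929863e-02  1.90642816e-01  1.68811561e+00
  3.98916887e-04  1.59116445e+00]
[[371.6   0.  315.5]
 [  0.  371.6 239.7]
 [  0.    0.    1. ]] [[ 9.77047257e-01 -2.00881523e-01 -7.08891497e-02  4.35194550e-01]
 [-2.13012904e-01 -9.24505029e-01 -3.16094851e-01 -1.22678886e-04]
 [-2.03976026e-03  3.23939911e-01 -9.46075459e-01  5.22779976e-01]
 [ 0.00000000e+00  0.00000000e+00  0.00000000e+00  1.00000000e+00]]
```

View pics/w1.png

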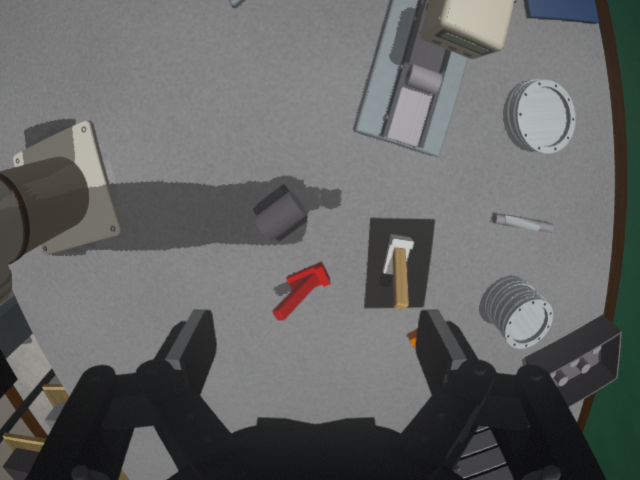

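```bash
python3 - <<'E'
from h import *
im=cv2.imread('pics/w1.png'); m=np.load('pics/w1.npz')
c=cv2.resize(im[0:165,350:510],None,fx=3.5,fy=3.5,interpolation=cv2.INTER_CUBIC)
cv2.imwrite('pics/c1.png',c)
sub=np.zeros(im.shape[:2],bool); sub[215:312,355:440]=1
hsv=cv2.cvtColor(im,cv2.COLOR_BGR2HSV)
def rect(mask,z,nm):
    mask=(mask&sub).astype(np.uint8); n,l,s,ct=cv2.connectedComponentsWithStats(mask); k=1+s[1:,4].argmax()
    p=np.argwhere(l==k)[:,::-1]
    w=np.array([onz('wrist',q,z,m)[:2] for q in p]); r=cv2.minAreaRect((w*1000).astype(np.float32)); print(nm,len(p),p.min(0),p.max(0),r, cv2.boxPoints(r).round(0).tolist()); return p
rect(hsv[...,2]<55,.003,'mat'); 
rect((hsv[...,1]<40)&(hsv[...,2]>130),.015,'shoe')
p=rect((hsv[...,1]>70)&(hsv[...,2]>90),.07,'handle')
d=p[p[:,1]>=p[:,1].max()-2]; print('handle end px',d.mean(0)); d2=p[p[:,1]<=p[:,1].min()+2]; print('front px',d2.mean(0))
for z,q in((.091,d.mean(0)),(.025,d2.mean(0))): print(onz('wrist',q,z,m))
E
```

```text
mat 515 [408 258] [427 305] ((538.7806396484375, -278.6353454589844), (83.44033813476562, 30.97132682800293), 83.09349822998047) [[518.0, -318.0], [549.0, -322.0], [559.0, -239.0], [528.0, -235.0]]
shoe 612 [355 252] [420 311] ((492.5251159667969, -262.26171875), (99.66067504882812, 112.53653717041016), 76.16311645507812) [[426.0, -297.0], [535.0, -324.0], [559.0, -227.0], [450.0, -200.0]]
handle 744 [394 248] [408 309] ((503.594482421875, -232.67428588867188), (93.71183013916016, 20.390806198120117), 82.58816528320312) [[487.0, -278.0], [508.0, -280.0], [520.0, -188.0], [500.0, -185.0]]
handle end px [400.33333333 307.5       ]
front px [398.96 249.28]
[ 0.49410847 -0.26330696  0.091     ]
[ 0.51317014 -0.20659838  0.025     ]
```

View pics/c1.png

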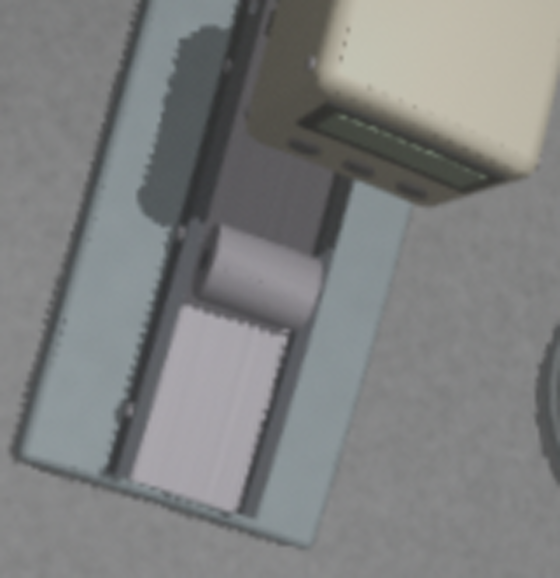

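```bash
python3 - <<'E'
from h import *
m=np.load('pics/w1.npz')
P=lambda x,y,z:onz('wrist',(350+(x+.5)/3.5-.5,(y+.5)/3.5-.5),z,m)
f=lambda a:np.round(a*1000,1)
TL,TL2=P(133,484,.04),P(180,305,.04);TR,TR2=P(240,515,.04),P(288,330,.04)
print('track',*map(f,(TL,TL2,TR,TR2)),'w',np.linalg.norm(TL-TR))
for n,a,b in(('L',TL,TL2),('R',TR,TR2),('baseL',P(18,455,.03),P(140,10,.03)),('baseR',P(305,545,.03),P(408,205,.03))):
    d=b-a; print(n,f(a),f(b),np.degrees(np.arctan2(d[1],d[0])))
e=TR-TL; print('end',np.degrees(np.arctan2(e[1],e[0]))+90)
e=P(305,545,.03)-P(18,455,.03); print('baseend',np.degrees(np.arctan2(e[1],e[0]))+90,np.linalg.norm(e))
print('roller',f(P(258,277,.06)))
print('head front low',f(P(250,120,.12)),f(P(425,205,.12)))
E
```

```text
track [520.4 -44.8  40. ] [551.   18.5  40. ] [559.2 -63.5  40. ] [590.7   3.1  40. ] w 0.043096260206072816
L [520.4 -44.8  40. ] [551.   18.5  40. ] 64.18290465567992
R [559.2 -63.5  40. ] [590.7   3.1  40. ] 64.66351487988018
baseL [481.1 -26.7  30. ] [563.8 136.8  30. ] 63.15224297713945
baseR [586.2 -80.9  30. ] [654.2  46.7  30. ] 61.94699892205656
end 64.18925964990201
baseend 62.691057141141485 0.11830959551319906
roller [576.9  23.7  60. ]
head front low [566.9  71.2 120. ] [620.3  37.6 120. ]
```

```bash
python3 -m jog '[[[0.01,-0.03,-0.02,5,-1,0,0],[0.02,-0.06,-0.04,10,-2,0,0],[0.03,-0.09,-0.06,15,-3,0,0],[0.04,-0.12,-0.08,20,-4.2,0,0],[0.05,-0.15,-0.1,25,-5.3,0,0],[0.058,-0.18,-0.12,30,-6.4,0,0],[0.065,-0.205,-0.14,34.2,-7.3,0,0],[0.067,-0.228,-0.16,34.2,-7.3,0,0],[0.067,-0.228,-0.17,34.2,-7.3,0,0],[0.067,-0.228,-0.17,34.2,-7.3,0,0]]]'; python3 - <<'E'
from h import *
snap('wrist','w2'); o=bot.get_obs(); print(o['clock'],o['eef_pos'],o['tool_rot'],o['joint_pos'])
E
```

```text
clock: 2.48
eef_pos: [0.483, -0.3072, 0.1835]
tool_rot: [0.742, 0.599, 0.233, -0.193]
ft_force: [-0.1, 0.2, -0.2]
grip_width: 0.085
2.5333 [ 0.48371249 -0.30655268  0.18638374] [ 0.7412892   0.59954066  0.23345486 -0.19115477] [-0.83400249  0.697311    0.49449988  1.76055564  0.48374314  0.84941318]
```

View pics/w2.png

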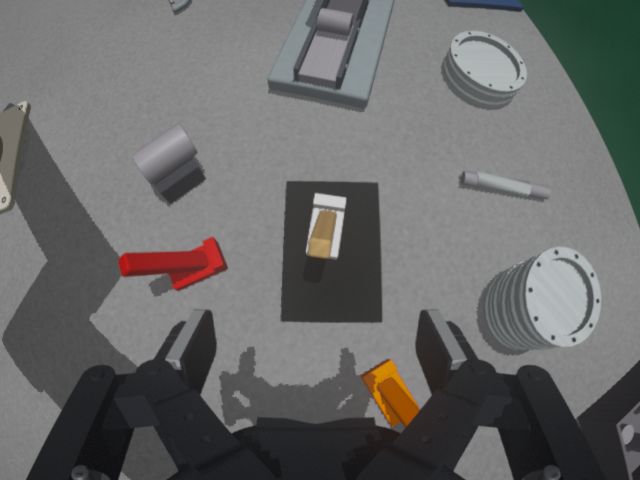

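```bash
python3 - <<'E'
from h import *
im=cv2.imread('pics/w2.png'); m=np.load('pics/w2.npz'); print(m['T'][:3,3])
hsv=cv2.cvtColor(im,cv2.COLOR_BGR2HSV)
sub=np.zeros(im.shape[:2],bool); sub[185:270,298:362]=1
w=(sub&(hsv[...,2]>120)&(hsv[...,1]<40)).astype(np.uint8); h=(sub&(hsv[...,2]>70)&(hsv[...,1]>80)).astype(np.uint8)
for y in range(190,264,4):
    a=np.flatnonzero(w[y]);b=np.flatnonzero(h[y]); print(y,a[[0,-1]] if len(a) else '',b[[0,-1]] if len(b) else '')
c=max(cv2.findContours(w|h,0,2)[0],key=cv2.contourArea)
print(cv2.approxPolyDP(c,3,True)[:,0].tolist())
P=lambda q,z:np.round(1000*onz('wrist',q,z,m),1)
print(P((313,194.5),.025),P((347.5,197.5),.025))
ch=max(cv2.findContours(h,0,2)[0],key=cv2.contourArea); print(cv2.approxPolyDP(ch,2,True)[:,0].tolist())
E
```

```text
[ 0.4786871  -0.33466385  0.36759091]
190  
194 [315 326] 
198 [314 345] 
202 [313 345] 
206 [327 344] 
210 [312 339] 
214 [312 343] [320 335]
218 [311 343] [318 334]
222 [310 342] [317 334]
226 [310 342] [315 333]
230 [309 341] [314 332]
234 [308 340] [312 332]
238 [308 340] [311 331]
242 [307 339] [310 330]
246 [307 339] [309 330]
250 [306 338] [309 329]
254 [330 338] [309 329]
258  [323 327]
262  
[[314, 207], [306, 252], [310, 256], [336, 257], [343, 211]]
[ 505.  -189.7   25. ] [ 538.1 -200.1   25. ]
[[321, 211], [310, 239], [308, 253], [310, 256], [327, 258], [335, 214]]
```

```bash
python3 - <<'E'
from h import *
m=np.load('pics/w2.npz')
P=lambda q,z:onz('wrist',q,z,m)
for a,b in(((343.5,214),(338.5,254)),((311.5,214),(305.5,250))):
    A,B=P(a,.015),P(b,.015); d=A-B; print(A,B,np.degrees(np.arctan2(d[1],d[0])))
nf=(P((314,194),.025)+P((346.5,197.5),.025))/2; print('nose front',nf)
he=(P((310,239),.091),P((331,240),.091)); print('handle end upper edge',he)
# mat corners
c=[P(q,.003) for q in((287,182),(379,183),(382,321),(282,320))]; c=np.array(c);print(c.round(4),c.mean(0)); d=c[0]-c[3]; print(np.degrees(np.arctan2(d[1],d[0])))
# comparator
print('trk end',P((299,79),.04),P((341,84),.04))
E
```

```text
[ 0.53153376 -0.21291447  0.015     ] [ 0.51709702 -0.25243239  0.015     ] 69.93167081694178
[ 0.499882   -0.20609708  0.015     ] [ 0.48635556 -0.24162803  0.015     ] 69.15843704701406
nose front [ 0.52162757 -0.19460351  0.025     ]
handle end upper edge (array([ 0.48990604, -0.25377844,  0.091     ]), array([ 0.50565509, -0.25801584,  0.091     ]))
[[ 0.4823 -0.1598  0.003 ]
 [ 0.5799 -0.1817  0.003 ]
 [ 0.5453 -0.3253  0.003 ]
 [ 0.4496 -0.3031  0.003 ]] [ 0.51426716 -0.24248719  0.003     ]
77.13247403777521
trk end [ 0.51833438 -0.0509138   0.04      ] [ 0.56303878 -0.06840339  0.04      ]
```

```bash
python3 -m jog '[[[0.002,0.01,-0.03,0,0,-4,0],[0.004,0.019,-0.061,0,0,-8,0],[0.007,0.027,-0.073,0,0,-8,0],[0.011,0.038,-0.09,0,0,-8,0],[0.015,0.05,-0.107,0,0,-8,0],[0.018,0.057,-0.118,0,0,-8,0],[0.02,0.0625,-0.1265,0,0,-8,0],[0.02,0.0625,-0.1265,0,0,-8,0],[0.02,0.0625,-0.1265,0,0,-8,0]]]'; python3 - <<'E'
from h import *
snap('wrist','w3'); o=bot.get_obs(); print(o['clock'],o['eef_pos'],o['tool_rot'],o['ft_force'])
E
```

```text
clock: 3.28
eef_pos: [0.5048, -0.2442, 0.0636]
tool_rot: [0.781, 0.548, 0.246, -0.171]
ft_force: [-0.5, 0.1, 0.5]
grip_width: 0.0855
3.3333 [ 0.50496591 -0.24517258  0.06365484] [ 0.78095004  0.54793861  0.24635271 -0.17085275] [-0.01171267  0.4291883  -0.59291917]
```

View pics/w3.png

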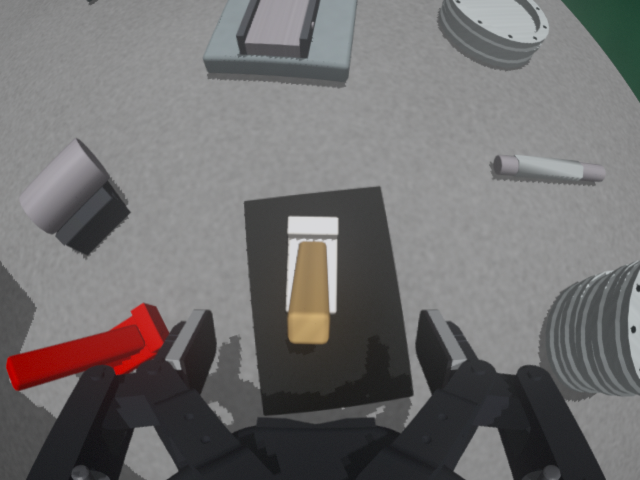

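```bash
python3 -m jog '[[[-0.002,0.001,0,0,0,0,60],[-0.002,0.001,0,0,0,0,120],[-0.002,0.001,0,0,0,0,255],[-0.002,0.001,0,0,0,0,255],[-0.002,0.001,0,0,0,0,255],[-0.002,0.001,0,0,0,0,255],[-0.002,0.001,0,0,0,0,255],[-0.002,0.001,0,0,0,0,255],[-0.002,0.001,0,0,0,0,255],[-0.002,0.001,0,0,0,0,255]]]';  python3 -m jog '[[[0,0,0,0,0,0,255],[0,0,0,0,0,0,255],[0,0,0,0,0,0,255],[0,0,0,0,0,0,255]]]'
```

```text
clock: 4.17
eef_pos: [0.5018, -0.2453, 0.0611]
tool_rot: [0.782, 0.546, 0.246, -0.172]
ft_force: [-2.3, -1.3, 3.4]
grip_width: 0.016
clock: 4.5
eef_pos: [0.5019, -0.2451, 0.0611]
tool_rot: [0.782, 0.546, 0.246, -0.172]
ft_force: [-1.5, -1.6, 3.5]
grip_width: 0.016
```

```bash
python3 -m jog '[[[0,0,0.01,0,0,0,255],[0,0,0.03,0,0,0,255],[0,0.01,0.06,0,0,-2,255],[0.0,0.02,0.09,0,0,-4,255],[0,0.03,0.11,0,0,-6,255],[0,0.03,0.11,0,0,-6,255],[0,0.03,0.11,0,0,-6,255]]]'; python3 - <<'E'
from h import *
snap('wrist','w4');snap('side','s4');snap('top','t4'); o=bot.get_obs(); print(o['clock'],o['eef_pos'],o['tool_rot'],o['ft_force'])
E
```

```text
clock: 5.08
eef_pos: [0.502, -0.2146, 0.1721]
tool_rot: [0.809, 0.506, 0.255, -0.158]
ft_force: [-0.4, -0.6, -2.1]
grip_width: 0.0159
5.2333 [ 0.50121295 -0.21462712  0.16936627] [ 0.80936533  0.50455952  0.25415208 -0.16048106] [-0.30319934  0.26760892 -1.8957145 ]
```

View pics/w4.png

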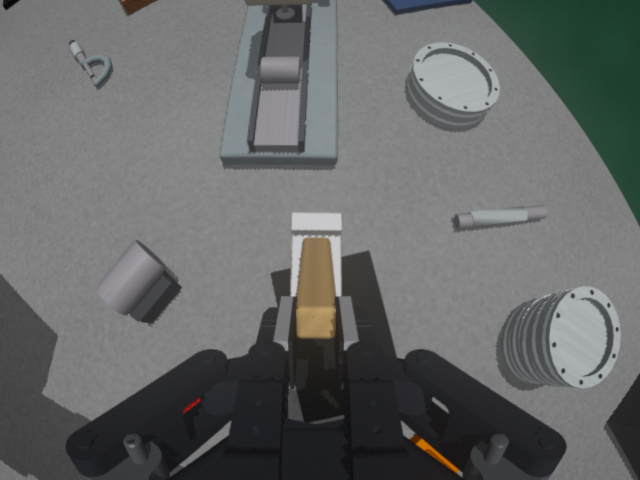

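```bash
python3 -m jog '[[[0.005,0.025,0,0,0,0,255],[0.01,0.05,0,0,0,0,255],[0.016,0.075,0,0,0,0,255],[0.022,0.1,0,0,0,0,255],[0.027,0.125,-0.01,0,0,0,255],[0.032,0.147,-0.025,0,0,0,255],[0.032,0.147,-0.025,0,0,0,255],[0.032,0.147,-0.025,0,0,0,255],[0.032,0.147,-0.025,0,0,0,255]]]'; python3 - <<'E'
from h import *
from scipy.spatial.transform import Rotation as R
im,m=snap('wrist','w5'); o=bot.get_obs(); r=R.from_quat(o['tool_rot']).as_matrix(); print(o['clock'],o['eef_pos'],o['ft_force'],r.round(3), 'heading',np.degrees(np.arctan2(r[1,0],r[0,0])),'tilt',np.degrees(np.arccos(-r[2,2])))
cv2.imwrite('pics/c5.png',cv2.resize(im[0:290,180:470],None,fx=2,fy=2,interpolation=cv2.INTER_CUBIC)); print(m['T'][:3,3])
E
```

```text
clock: 5.98
eef_pos: [0.5336, -0.0682, 0.1449]
tool_rot: [0.809, 0.505, 0.254, -0.16]
ft_force: [-0.3, 0.6, -1.2]
grip_width: 0.0159
6.0333 [ 0.53397224 -0.0688226   0.14545398] [ 0.66576291 -0.33240024 -1.527218  ] [[ 0.362  0.898  0.251]
 [ 0.735 -0.441  0.515]
 [ 0.573 -0.001 -0.82 ]] heading 63.81077518699095 tilt 34.956270328327626
[ 0.52239414 -0.09263679  0.32916273]
```

View pics/c5.png

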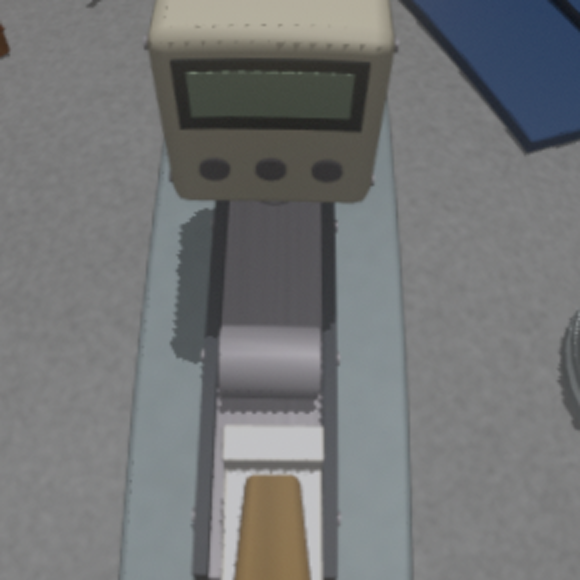

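```bash
python3 - <<'E'
from h import *
m=np.load('pics/w5.npz')
P=lambda x,y,z:onz('wrist',(180+(x+.5)/2-.5,(y+.5)/2-.5),z,m)*1000
f=lambda a:np.round(a,1)
def line(n,a,b,z):
    A,B=P(*a,z),P(*b,z); d=A-B; print(n,f(A),f(B),'hd',np.degrees(np.arctan2(d[1],d[0])))
line('L strip outer',(216,215),(194,570),.048); line('R strip outer',(336,215),(338,570),.048)
line('baseL',(160,200),(122,560),.02); line('baseR',(393,200),(411,560),.02)
h1,h2=P(176,195,.12),P(371,200,.12); print('head',f(h1),f(h2),f((h1+h2)/2),np.linalg.norm(h1-h2),'hd',np.degrees(np.arctan2(*(h2-h1)[1::-1]))+90)
a,b=P(221,330,.062),P(323,330,.062); print('roller far edge',f(a),f(b),f((a+b)/2),np.degrees(np.arctan2(*(b-a)[1::-1]))+90)
a,b=P(220,390,.05),P(321,390,.05); print('roller near edge',f(a),f(b),f((a+b)/2))
zb=.1454-.058
a,b=P(224,427,zb+.022),P(324,427,zb+.022); print('nose',f(a),f(b),f((a+b)/2),np.linalg.norm(a-b),np.degrees(np.arctan2(*(b-a)[1::-1]))+90)
E
```

```text
L strip outer [590.5 105.7  48. ] [514.9 -39.   48. ] hd 62.427400416777466
R strip outer [640.2  81.3  48. ] [564.5 -63.3  48. ] hd 62.359082989288986
baseL [575.5 148.3  20. ] [488.  -16.3  20. ] hd 61.98342305991244
baseR [683.9  95.2  20. ] [598.7 -70.6  20. ] hd 62.7903747166541
head [564.2  69.7 120. ] [624.5  37.6 120. ] [594.3  53.6 120. ] 68.30803785094601 hd 61.918673119397454
roller far edge [565.1  42.1  62. ] [602.1  23.9  62. ] [583.6  33.   62. ] 63.8130051819067
roller near edge [555.2  23.2  50. ] [592.1   5.   50. ] [573.6  14.1  50. ]
nose [544.  -13.5 109.4] [572.3 -27.4 109.4] [558.1 -20.5 109.4] 31.50939770133621 63.83567590722665
```

```bash
python3 -m jog '[[[-0.0034,0.0018,-0.01,0,0,-1.5,255],[-0.0034,0.0018,-0.02,0,0,-1.5,255],[-0.0034,0.0018,-0.03,0,0,-1.5,255],[-0.0034,0.0018,-0.037,0,0,-1.5,255],[-0.0034,0.0018,-0.042,0,0,-1.5,255],[-0.0034,0.0018,-0.045,0,0,-1.5,255],[-0.0034,0.0018,-0.045,0,0,-1.5,255],[-0.0034,0.0018,-0.045,0,0,-1.5,255],[-0.0034,0.0018,-0.045,0,0,-1.5,255]]]'; python3 - <<'E'
from h import *
from scipy.spatial.transform import Rotation as R
im,m=snap('wrist','w6'); o=bot.get_obs(); r=R.from_quat(o['tool_rot']).as_matrix(); print(o['clock'],o['eef_pos'],o['ft_force'], 'heading',np.degrees(np.arctan2(r[1,0],r[0,0])))
cv2.imwrite('pics/c6.png',cv2.resize(im[100:340,220:420],None,fx=2.5,fy=2.5,interpolation=cv2.INTER_CUBIC))
E
```

```text
clock: 6.78
eef_pos: [0.5308, -0.0663, 0.1013]
tool_rot: [0.816, 0.494, 0.257, -0.156]
ft_force: [0.4, 0.2, -1.7]
grip_width: 0.0161
6.8333 [ 0.53082268 -0.06628518  0.10136601] [-0.41441424 -0.96683995 -1.73700133] heading 62.43632522699416
```

View pics/c6.png

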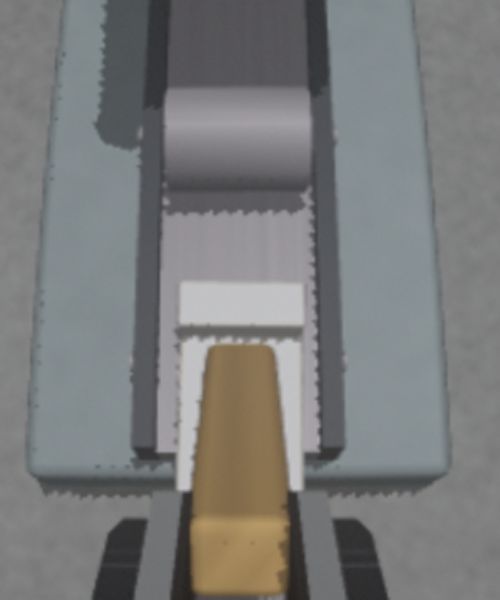

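```bash
python3 -m jog '[[[0.0019,0.0035,0,0,0,0,255],[0.0037,0.0071,0,0,0,0,255],[0.0056,0.0106,0,0,0,0,255],[0.0074,0.0142,0,0,0,0,255],[0.0093,0.0177,0,0,0,0,255],[0.0112,0.0212,0,0,0,0,255],[0.0126,0.0239,0,0,0,0,255],[0.0139,0.0266,0,0,0,0,255],[0.0149,0.0283,0,0,0,0,255],[0.0163,0.031,0,0,0,0,255]]]'; python3 -m jog '[[[0.0009,0.0018,0,0,0,0,255],[0.0019,0.0035,0,0,0,0,255],[0.0028,0.0053,0,0,0,0,255],[0.0037,0.0071,0,0,0,0,255],[0.0046,0.0089,0,0,0,0,255],[0.0056,0.0106,0,0,0,0,255],[0.0065,0.0124,0,0,0,0,255],[0.0074,0.0142,0,0,0,0,255],[0.0084,0.0159,0,0,0,0,255],[0.0093,0.0177,0,0,0,0,255]]]'; cat > st.py <<'E'
from h import *
from scipy.spatial.transform import Rotation as R
import sys
im,m=snap('wrist',sys.argv[1]); o=bot.get_obs(); r=R.from_quat(o['tool_rot']).as_matrix(); p=o['eef_pos']; d=np.array([.4648,.8854]); n=np.array([-.8854,.4648]); v=p[:2]-[.6175,.0979]
print('t',o['clock'],'tcp along',v@d,'lat',v@n,'z',p[2],'nose est',v@d+.0537,'Fd',o['ft_force'][:2]@d,'Fn',o['ft_force'][:2]@n,'Fz',o['ft_force'][2],'hd',np.degrees(np.arctan2(r[1,0],r[0,0])))
E
python3 st.py w7
```

```text
clock: 7.67
eef_pos: [0.5468, -0.0351, 0.1009]
tool_rot: [0.816, 0.494, 0.257, -0.156]
ft_force: [0.3, 0.1, -1.9]
grip_width: 0.0162
clock: 8.5
eef_pos: [0.5561, -0.0173, 0.1009]
tool_rot: [0.816, 0.494, 0.257, -0.156]
ft_force: [-0.4, -0.9, -1.5]
grip_width: 0.0159
t 8.55 tcp along -0.13015619055122415 lat 0.0008787257059484677 z 0.10098662203452591 nose est -0.07645619055122416 Fd 0.375451042935942 Fn -0.5829032334285865 Fz -1.3268871719318485 hd 62.41493365861097
```

```bash
python3 -m jog '[[[0.0012,0.0022,0,0,0,0,255],[0.0023,0.0044,0,0,0,0,255],[0.0035,0.0066,0,0,0,0,255],[0.0046,0.0089,0,0,0,0,255],[0.0058,0.0111,0,0,0,0,255],[0.007,0.0133,0,0,0,0,255],[0.0081,0.0155,0,0,0,0,255],[0.0093,0.0177,0,0,0,0,255],[0.0105,0.0199,0,0,0,0,255],[0.0116,0.0221,0,0,0,0,255]]]'; python3 -m jog '[[[0.0009,0.0018,0,0,0,0,255],[0.0019,0.0035,0,0,0,0,255],[0.0028,0.0053,0,0,0,0,255],[0.0037,0.0071,0,0,0,0,255],[0.0046,0.0089,0,0,0,0,255],[0.0056,0.0106,0,0,0,0,255],[0.0065,0.0124,0,0,0,0,255]]]';
python3 st.py w8; python3 - <<'E'
import cv2
im=cv2.imread('pics/w8.png'); cv2.imwrite('pics/c8.png',cv2.resize(im[0:340,200:440],None,fx=1.75,fy=1.75,interpolation=cv2.INTER_CUBIC))
E
```

```text
clock: 9.38
eef_pos: [0.5677, 0.0049, 0.1009]
tool_rot: [0.816, 0.494, 0.257, -0.156]
ft_force: [-0.5, -0.0, -0.7]
grip_width: 0.0157
clock: 9.97
eef_pos: [0.5743, 0.0172, 0.1009]
tool_rot: [0.816, 0.494, 0.257, -0.156]
ft_force: [0.0, -0.7, -0.7]
grip_width: 0.0158
t 10.0167 tcp along -0.09124112810739572 lat 0.000854233978773523 z 0.10100497244364191 nose est -0.037541128107395724 Fd 0.4967169226537395 Fn -0.2636120501167845 Fz -1.8810895075217535 hd 62.415802132125776
```

View pics/c8.png

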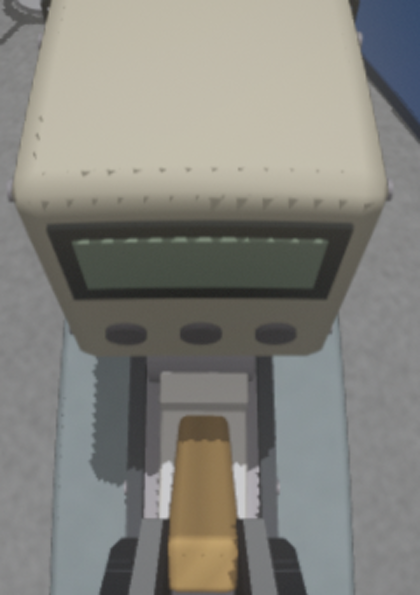

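```bash
python3 -m jog '[[[0.0007,0.0013,0,0,0,0,255],[0.0014,0.0027,0,0,0,0,255],[0.0021,0.004,0,0,0,0,255],[0.0028,0.0053,0,0,0,0,255],[0.0035,0.0066,0,0,0,0,255],[0.0042,0.008,0,0,0,0,255],[0.0046,0.0089,0,0,0,0,255],[0.0051,0.0097,0,0,0,0,255]]]'; for i in 1 2 3 ; do python3 -m jog '[[[0.0002,0.0004,0,0,0,0,255],[0.0005,0.0009,0,0,0,0,255]]]'; done | grep -E 'eef|force'; python3 st.py w9
```

```text
clock: 10.68
eef_pos: [0.5793, 0.0268, 0.1009]
tool_rot: [0.816, 0.494, 0.257, -0.156]
ft_force: [-1.5, -1.5, -1.6]
grip_width: 0.0163
eef_pos: [0.5797, 0.0277, 0.1009]
ft_force: [-0.5, -1.3, -1.0]
eef_pos: [0.5802, 0.0286, 0.1009]
ft_force: [-0.6, -0.9, -0.7]
eef_pos: [0.5807, 0.0295, 0.1009]
ft_force: [-0.5, -0.3, -1.0]
t 11.2333 tcp along -0.07755866645966755 lat 0.0007984799744371005 z 0.10088789129228767 nose est -0.023858666459667555 Fd -0.6919792285410465 Fn 0.22721839064493546 Fz -1.8354304118752585 hd 62.393295293886545
```

```bash
python3 -m jog '[[[0.0002,0.0004,0,0,0,0,255],[0.0005,0.0009,0,0,0,0,255],[0.0007,0.0013,0,0,0,0,255],[0.0009,0.0018,0,0,0,0,255]]]'; python3 -m jog '[[[0.0002,0.0004,0,0,0,0,255],[0.0005,0.0009,0,0,0,0,255]]]';  python3 st.py w10
```

```text
clock: 11.57
eef_pos: [0.5817, 0.0313, 0.1009]
tool_rot: [0.816, 0.494, 0.257, -0.156]
ft_force: [-0.8, -1.0, -0.7]
grip_width: 0.0159
clock: 11.73
eef_pos: [0.5821, 0.0322, 0.1009]
tool_rot: [0.816, 0.494, 0.257, -0.156]
ft_force: [-1.7, -1.1, -0.3]
grip_width: 0.0159
t 11.7833 tcp along -0.07448607149069075 lat 0.0007968850518020337 z 0.10093526203191273 nose est -0.020786071490690755 Fd -1.4153537913589755 Fn -0.5437142223522171 Fz -0.9371135009123963 hd 62.39835815573752
```

```bash
python3 -m jog '[[[0.0002,0.0004,0,0,0,0,255],[0.0005,0.0009,0,0,0,0,255]]]'; python3 -m jog '[[[0.0002,0.0004,0,0,0,0,255],[0.0005,0.0009,0,0,0,0,255]]]';  python3 st.py w11
```

```text
clock: 11.95
eef_pos: [0.5826, 0.0331, 0.1009]
tool_rot: [0.816, 0.494, 0.257, -0.156]
ft_force: [-0.6, -1.5, -1.3]
grip_width: 0.0159
clock: 12.12
eef_pos: [0.5831, 0.034, 0.1009]
tool_rot: [0.816, 0.494, 0.257, -0.156]
ft_force: [-0.3, -1.9, -1.0]
grip_width: 0.0159
t 12.1667 tcp along -0.07244621282646777 lat 0.0007358807976396035 z 0.10093060311685248 nose est -0.018746212826467767 Fd -1.3402657450468503 Fn 0.6600848171861452 Fz -0.7672977473618636 hd 62.396404444544785
```

```bash
python3 -m jog '[[[0.0002,0.0004,0,0,0,0,255],[0.0005,0.0009,0,0,0,0,255]]]';  python3 st.py w12
```

```text
clock: 12.33
eef_pos: [0.5836, 0.0349, 0.1009]
tool_rot: [0.816, 0.494, 0.257, -0.156]
ft_force: [-0.3, -1.5, -0.6]
grip_width: 0.0159
t 12.3833 tcp along -0.07146559257615208 lat 0.0007074144963157074 z 0.10090592525229825 nose est -0.01776559257615208 Fd -1.0637726658666142 Fn -0.11628729944056601 Fz -1.2580595061599706 hd 62.391144977221
```

```bash
python3 -m jog '[[[0.0002,0.0004,0,0,0,0,255],[0.0005,0.0009,0,0,0,0,255]]]';  python3 st.py w13
```

```text
clock: 12.55
eef_pos: [0.5841, 0.0355, 0.1008]
tool_rot: [0.816, 0.494, 0.257, -0.156]
ft_force: [-2.5, -3.4, -0.3]
grip_width: 0.0164
t 12.6 tcp along -0.0708219276777897 lat 0.0006265981056851986 z 0.10079884800444988 nose est -0.01712192767778971 Fd -2.9432068314409743 Fn 0.6860757979712955 Fz -0.201379350894863 hd 62.368797707375236
```

```bash
python3 -m jog '[[[0.0002,0.0004,0,0,0,0,255],[0.0005,0.0009,0,0,0,0,255]]]';  python3 st.py w14
```

```text
clock: 12.77
eef_pos: [0.5845, 0.036, 0.1008]
tool_rot: [0.816, 0.494, 0.256, -0.155]
ft_force: [-3.3, -5.2, 0.9]
grip_width: 0.0157
t 12.8167 tcp along -0.07008604841754752 lat 0.0004159124786846837 z 0.1007987885423166 nose est -0.016386048417547525 Fd -4.483583154302529 Fn 0.9977953187607326 Fz 0.7431756354990608 hd 62.355453535810746
```

```bash
python3 -m jog '[[[0.0002,0.0004,0,0,0,0,255],[0.0005,0.0009,0,0,0,0,255]]]';  python3 st.py w15
```

```text
clock: 12.98
eef_pos: [0.5849, 0.0365, 0.1008]
tool_rot: [0.816, 0.494, 0.256, -0.155]
ft_force: [-5.1, -7.5, 2.8]
grip_width: 0.0158
t 13.0333 tcp along -0.06954714772376482 lat 0.00026649696443007374 z 0.10075733099777898 nose est -0.015847147723764818 Fd -7.06257871742302 Fn 0.7611443208205029 Fz 1.5826249477451324 hd 62.33017232740908
```

```bash
python3 -m jog '[[[0.0002,0.0004,0,0,0,0,255],[0.0002,0.0004,0,0,0,0,255],[0.0002,0.0004,0,0,0,0,255]]]';  python3 st.py w16
```

```text
clock: 13.28
eef_pos: [0.5851, 0.0365, 0.1008]
tool_rot: [0.817, 0.494, 0.256, -0.155]
ft_force: [-4.3, -7.2, 2.5]
grip_width: 0.0162
t 13.3333 tcp along -0.06937120089384614 lat 0.00017763244776179734 z 0.10078613540363421 nose est -0.015671200893846146 Fd -8.76823696384401 Fn 0.9614803095382622 Fz 2.866408740206431 hd 62.31520594389353
```

```bash
python3 -m jog '[[[-0.0005,-0.0009,0,0,0,0,255],[-0.0009,-0.0018,0,0,0,0,255],[-0.0014,-0.0027,0,0,0,0,255],[-0.0023,-0.0044,0,0,0,0,255],[-0.0033,-0.0062,0,0,0,0,255],[-0.0046,-0.0089,0,0,0,0,255],[-0.007,-0.0133,0,0,0,0,255],[-0.0093,-0.0177,0,0,0,0,255],[-0.0116,-0.0221,0,0,0,0,255],[-0.014,-0.0266,0,0,0,0,255]]]'; python3 -m jog '[[[-0.0023,-0.0044,0,0,0,0,255],[-0.007,-0.0133,0,0,0,0,255],[-0.0116,-0.0221,0,0,0,0,255],[-0.0163,-0.031,0,0,0,0,255],[-0.0209,-0.0398,0,0,0,0,255],[-0.0256,-0.0487,0,0,0,0,255],[-0.03,-0.057,0,0,0,0,255],[-0.03,-0.057,0,0,0,0,255]]]';python3 st.py w17; python3 - <<'E'
from h import *
im=bot.camera('side'); cv2.imwrite('pics/s17.png',im)
w=cv2.imread('pics/w17.png')
a=cv2.resize(w[0:260,200:440],(480,520),interpolation=cv2.INTER_CUBIC); b=cv2.resize(im[150:300,280:380],None,fx=3,fy=3,interpolation=cv2.INTER_CUBIC); b=cv2.copyMakeBorder(b,0,70,0,0,0); cv2.imwrite('pics/c17.png',np.hstack([a,b]))
E
```

```text
clock: 14.17
eef_pos: [0.5711, 0.0108, 0.1009]
tool_rot: [0.816, 0.494, 0.257, -0.156]
ft_force: [0.7, -0.6, -1.4]
grip_width: 0.0161
clock: 14.83
eef_pos: [0.5408, -0.0476, 0.1008]
tool_rot: [0.817, 0.493, 0.257, -0.156]
ft_force: [-0.6, 0.7, -1.4]
grip_width: 0.0162
t 14.8833 tcp along -0.1635975752761747 lat 0.0003057319044228192 z 0.10091998611915065 nose est -0.10989757527617469 Fd 0.47957670998957175 Fn 0.24201139166474978 Fz -0.9817896392935058 hd 62.26752024559524
```

View pics/c17.png

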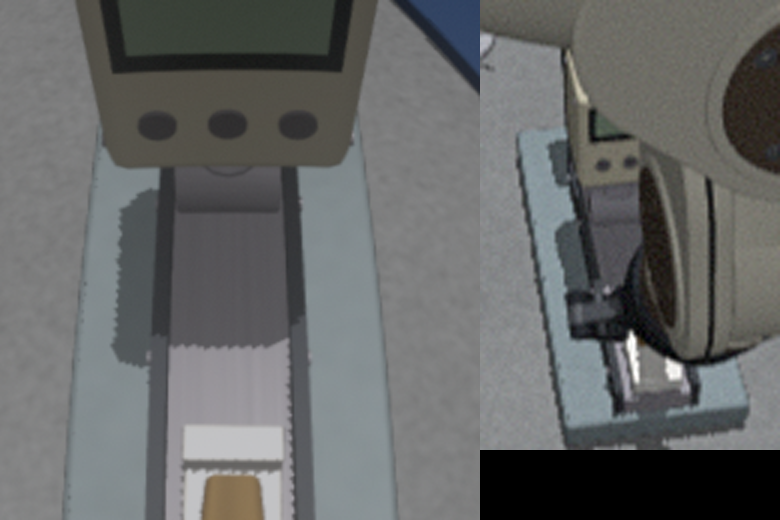

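```bash
python3 - <<'E'
from h import *
m=np.load('pics/w17.npz'); d=np.array([.4648,.8854])
o,r=ray('wrist',(320.0,105.5),m)   # mid of roller's lower edge
oa=(o[:2]-[.6175,.0979])@d; ra=r[:2]@d; oz,rz=o[2]-.055,r[2]; L=np.hypot(ra,rz)
# centre x c with ray at distance 15 mm (ray passes on near side)
h=oa+ra*(-oz/rz); print('centre along', h+.015*L/abs(rz))
for px in((290,105.5),(340,105.5)):
    p=onz('wrist',px,.05,m)[:2]-[.6175,.0979]; print(p@d,p@[-.8854,.4648])
E
python3 -m jog '[[[0,0,0.015,0,0,0,255],[-0.002,-0.01,0.035,0,0,0,255],[-0.005,-0.03,0.06,0,0,0,255],[-0.01,-0.055,0.07,0,0,1.5,255],[-0.016,-0.08,0.07,0,0,3,255],[-0.022,-0.11,0.07,0,0,4.5,255],[-0.028,-0.14,0.07,0,0,6,255],[-0.034,-0.17,0.06,0,0,7.7,255],[-0.039,-0.19,0.04,0,0,7.7,255],[-0.039,-0.198,0.02,0,0,7.7,255]]]'; python3 st.py w18;  python3 -c "from h import *; print(bot.get_obs()['eef_pos'])"
```

```text
centre along -0.0010310097577159519
-0.01577737703486186 0.019518143318128695
-0.015860783747663653 -0.019138182134810593
clock: 15.77
eef_pos: [0.5029, -0.2473, 0.1204]
tool_rot: [0.781, 0.547, 0.246, -0.171]
ft_force: [-0.3, -0.6, -1.4]
grip_width: 0.0163
t 15.8167 tcp along -0.35869376399296765 lat -0.05680587557856911 z 0.1154169322075897 nose est -0.3049937639929676 Fd -1.1976988352141558 Fn 0.005513092417941469 Fz -3.56355300757347 hd 69.79980377658545
[ 0.50107182 -0.24610039  0.11541693]
```

```bash
python3 -m jog '[[[0,0,-0.015,0,0,0,255],[0,0,-0.03,0,0,0,255],[0,0,-0.042,0,0,0,255],[0,0,-0.05,0,0,0,255],[0,0,-0.054,0,0,0,255],[0,0,-0.056,0,0,0,255],[0,0,-0.057,0,0,0,255],[0,0,-0.057,0,0,0,255]]]'; python3 -m jog '[[[0,0,-0.001,0,0,0,255],[0,0,-0.001,0,0,0,255]]]';python3 -m jog '[[[0,0,-0.001,0,0,0,255],[0,0,-0.001,0,0,0,255]]]'
```

```text
clock: 16.48
eef_pos: [0.5027, -0.2437, 0.0644]
tool_rot: [0.781, 0.548, 0.246, -0.172]
ft_force: [0.1, -0.8, -1.2]
grip_width: 0.016
clock: 16.65
eef_pos: [0.5026, -0.2439, 0.0634]
tool_rot: [0.781, 0.548, 0.246, -0.172]
ft_force: [-0.6, -0.3, -1.8]
grip_width: 0.0161
clock: 16.82
eef_pos: [0.5024, -0.2437, 0.062]
tool_rot: [0.781, 0.548, 0.246, -0.173]
ft_force: [-0.7, -0.7, -0.5]
grip_width: 0.0159
```

```bash
python3 -m jog '[[[0,0,-0.0005,0,0,0,255],[0,0,-0.001,0,0,0,255],[0,0,-0.001,0,0,0,255]]]'; python3 -m jog '[[[0,0,-0.0005,0,0,0,255],[0,0,-0.0005,0,0,0,255]]]'; python3 st.py w19
```

```text
clock: 17.07
eef_pos: [0.5024, -0.2438, 0.0611]
tool_rot: [0.781, 0.548, 0.246, -0.173]
ft_force: [0.1, -0.3, -0.7]
grip_width: 0.0159
clock: 17.23
eef_pos: [0.5025, -0.2438, 0.0611]
tool_rot: [0.781, 0.548, 0.246, -0.173]
ft_force: [-1.1, -1.3, 5.0]
grip_width: 0.0159
t 17.2833 tcp along -0.3560355040227634 lat -0.05699672307353081 z 0.0610571700689128 nose est -0.30233550402276343 Fd -2.119337545715643 Fn 1.0597326058480356 Fz 4.124446131113213 hd 70.09455945106714
```

```bash
python3 -m jog '[[[0,0,0,0,0,0,200],[0,0,0,0,0,0,140],[0,0,0,0,0,0,80],[0,0,0,0,0,0,20],[0,0,0,0,0,0,0],[0,0,0,0,0,0,0],[0,0,0,0,0,0,0],[0,0,0,0,0,0,0]]]'; python3 -m jog '[[[-0.002,-0.0054,0.0082,0,0,0,0],[-0.0059,-0.0162,0.0246,0,0,0,0],[-0.0098,-0.027,0.041,0,0,0,0],[-0.0157,-0.0431,0.0655,0,0,0,0],[-0.0216,-0.059,0.09,0,0,0,0],[-0.0275,-0.0755,0.1147,0,0,0,0],[-0.0275,-0.0755,0.1147,0,0,0,0],[-0.0275,-0.0755,0.1147,0,0,0,0]]]'; python3 st.py w20; python3 - <<'E'
import cv2
cv2.imwrite('pics/v20.png',cv2.imread('pics/w20.png'))
E
```

```text
clock: 17.95
eef_pos: [0.5023, -0.2436, 0.0604]
tool_rot: [0.781, 0.548, 0.246, -0.173]
ft_force: [-0.8, -0.0, 0.6]
grip_width: 0.0856
clock: 18.62
eef_pos: [0.4752, -0.3209, 0.1764]
tool_rot: [0.781, 0.548, 0.246, -0.171]
ft_force: [-0.3, 0.5, -0.6]
grip_width: 0.0853
t 18.6667 tcp along -0.4359615726455324 lat -0.0677007206287504 z 0.1750020209288688 nose est -0.3822615726455324 Fd -0.10723965516818947 Fn -0.41309109669938315 Fz -0.17276787618506037 hd 70.07441591696985
```

View pics/v20.png

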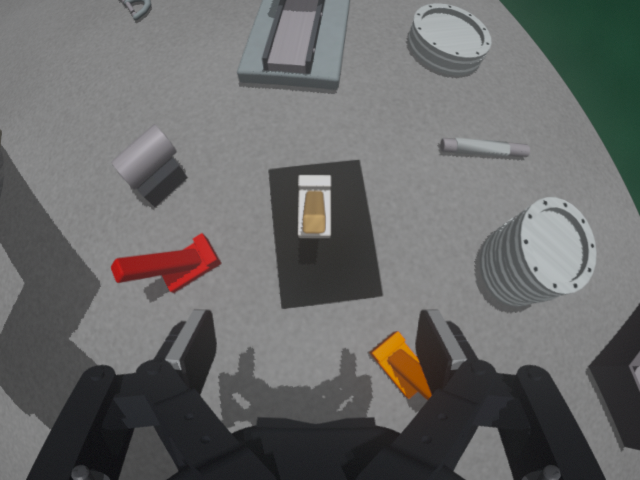

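```bash
python3 -c "
from workcell import bot
print(bot.job_done(), bot.get_obs()['clock'])"
```

```text
the job is handed in; nothing more can be done
the job is handed in; nothing more can be done
```

I gripped the push block by its handle and pushed the roller gently along the track and under the plunger until it met the back stop. The block is back on its mat, the gripper is clear, and I handed the job in at about 18.7 s.

- **Contact with the stop:** wedging under the plunger took about 1.5 N. The force then climbed to about 8.8 N with almost no further travel, which I took as the stop. The largest force I read while pushing stayed under the 20 N limit.
- **Roller position:** after backing off, the wrist camera put the roller's centre at x = -1.0 mm. The pushing-face position gave -0.7 mm, so the two agree. The roller looked square, its two ends differing by about 0.1 mm, with the foot resting on it.
- **Push block and other items:** the last picture shows the block upright on the mat and the look-alikes and nearby items visibly in place.
- **Not checked:** I could not read the plunger lift or the gap to the stop directly, since the stop was hidden under the head. I also did not look at the roller again after putting the block down. No check failed.

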